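# Stow the bench meter in its corner for sea

## Task

The ship is about to roll: stow the flat grey bench meter by pushing it along the bench top with the fingers until its long side lies flush against the slotted steel strut and its end touches the stop block on that strut. Only push it: do not lift or tip it, and leave the vials, cup, carton and wrench where they are. Finish with the hand clear.

Things in the scene. Friction and masses are not known exactly. Their poses are not given: they have to be found in the camera images.
- meter: Bench meter, to be pushed: a flat grey plastic box lying loose on the bench, 90 (its x) by 170 (its y) by 38 mm high, 0.3 to 0.65 kg, dark screen and six white keys on top. Origin at the centre of its underside, z up. Starts on the robot's side of the strut, its middle 10 to 15 cm from the strut's, askew by up to 0.35 rad, +x side to the strut. Pushing it takes up to about 12 N.
- strut: Slotted steel strut bolted to the bench (immovable), 40 (its x) by 460 (its y) by 41 mm high. Origin at the centre of its underside; its y axis runs along it and its -x face, 20 mm from the origin, looks towards the robot: the meter goes against that face. Its place and yaw vary.
- stop: Aluminium stop block, bolted down on the robot's side of the strut, square to it, 70 (its x) by 25 (its y) by 45 mm high, two dark bolts on top (to 49 mm). Origin at the centre of its underside, axes as the strut's. It stands near the +y or the -y end, about 200 mm from the strut's middle; the meter's end goes against its inner face (towards the strut's middle), 12.5 mm from its origin.
- plate: Flat tie plate bolted to the bench (immovable) near the strut's other end, 40 mm square and only 4 mm thick, one bolt in its middle (to 7 mm): not a stop. Its centre lies 15 mm along its x (towards the strut) from its origin, which is on the bench top.
- vial_a: Bystander: capped glass vial standing upright, 46 mm across, 68 mm high, on the robot's side of the strut, off its +y end. Origin at the centre of its base.
- vial_b: Bystander: the same kind of vial, on the robot's side of the strut, off its -y end. Origin at the centre of its base.
- vial_c: Bystander: the same kind of vial, close behind the strut on its far side. Origin at the centre of its base.
- cup: Bystander: open white cup, 80 mm across the rim, 85 mm high, well off to the robot's left. Origin at the centre of its base.
- carton: Bystander: cardboard carton lying flat, 50 by 140 by 35 mm, well off to the robot's right. Origin at the centre of its underside.
- wrench: Bystander: steel wrench 160 mm long lying flat along the far side of the strut. Origin under its middle.
Things that resemble listed ones, but are neither listed nor needed, are in the scene too. Of the things that look like the meter, take the one that is farthest to the robot's left at the start.

How it is judged:
By the outcome, as a careful person would: the job done as asked, in the order asked, and still so for the second after the job is handed in, with the robot touching nothing.
It also fails if it takes over 54 s, if anything falls off the work surface, if the arm or the gripper's body presses on something with over 40 N, if the wrist force passes 120 N, or if a joint passes its speed limit or range.

## Robot

A 7-joint arm with a two-finger parallel gripper is mounted at the origin on the work surface. World frame = base frame: x ahead of the robot, y to its left, z up, the work surface at z = 0. Lengths are in m, angles in rad, forces in N, time in s.
With the tool pointing down it reaches from about 0.4 to 0.9 m from the base axis. Payload 5.5 kg.
Tool frame: the origin (TCP) lies between the finger pads; the fingertips stand 19 mm ahead of it and the grasp point (between the pads) is the TCP (tcp_to_tips is the distance from the TCP to the fingertips, in m); z points along the fingers, y is the line along which they close (so a half turn about z gives the same grasp; the last joint's range is limited). The gripper opens to 85 mm and grips with 20 to 120 N. Pads are 22 mm wide; open, the fingers measure 114 mm over their backs; the gripper's body (76 mm by 85 mm) begins 54 mm behind the grasp point. The pads swing forward as they close: fully open they stand 13 mm farther back than shut.
Start: joints at [1.378, 0.501, -0.427, 1.55, 0.221, 1.138, -0.21], TCP at [0.286, -0.584, 0.25] pointing down, gripper open.
Joint ranges: [-2.88, 2.88], [-0.31, 2.03], [-1.54, 1.56], [0.2, 2.42], [-1.41, 4.55], [0.19, 2.02], [-2.57, 2.57]. Speed limits (rad/s): [2.57, 2.57, 3.14, 3.14, 3.14, 3.14, 3.14].

## Interface

Orientations are given as a unit quaternion [x, y, z, w].
In Python, from station import observe, capture, finish_job, tcp_to_tips gives the robot as it stands.
- The arm moves only by the tool jog_arm, never from a script. Its argument "targets" is a list of rows, each an object of numbers: "fingers": the finger opening in m, from 0 to 0.0854; "dx", "dy", "dz": the shift along the tool's x, y, z in m; "yaw": the turn about the tool's z in rad. A call has 1 to 10 rows; each row shifts and turns the commanded pose from where the row before left it, along the tool's axes as they then stand; what a row does not reach is not made up. A row lasts 1/12 s, in which the tool goes at most 41.7 mm and 7.16 degrees, less where a joint would pass 70% of its speed; a pose out of reach is approached as far as the arm can. A call with a gripper value outside its range is refused whole. The fingers move at their own pace and stop on an object; "force" is the grip in N (left out, the last holds). Time passes only in rows, so rows that do not move let the fingers close. It gives the time, the measured TCP pose, the force, the opening and the grip force at its end, in the units of the state.
- observe(): the state, without advancing time (a new reading comes with each control period).
- capture(name): name is "scene" or "top" or "wrist"; returns a dict with "color" (420x560x3 uint8, blue, green, red), "vertical_fov" (degrees; the focal length in pixels is half the picture's height over the tangent of half this angle, whatever the lens; pixels are square), "cx", "cy" (the principal point, pixels), "R" (3x3) and "t" (3): a world point X has camera coordinates R X + t; the wrist camera has in their place "tool_from_camera" (4x4, takes a point from camera to tool coordinates, whose origin is the TCP and whose axes are the flange's). Camera axes: x right, y down, z forward; pixel columns grow to the right and rows downward; lengths in m; the calibration is good to about 2 mm. A picture is of the moment at which its call begins: read the wrist's pose just before it. There is no depth.
- finish_job(): hands the job in; it is judged then, once.
The state is a dict: "clock": time; "qpos": joint angles; "qd": joint speeds; "joint_efforts": joint torques, N m; "tool_pos": TCP position; "tcp_rot": TCP orientation; "force": force on the tool from outside, world axes, zero at the start; "torque": the same for the moment, N m; "finger_gap": opening from 0.0 (shut) to 1.0 (fully open); "gripper_force": force on a finger pad.
Only numpy, scipy, OpenCV 4.12 (cv2) and the standard library are available. Lean on these libraries where they do the work, as an engineer would, in place of code of your own. Each camera call takes 0.05 s, during which the arm holds its last target. There are 200 camera calls.

## Working session

There is one attempt and no reset: what is moved stays moved. The work goes in short steps, Python scripts to look and compute and a tool call to move; the robot and the scene stay as the last step left them, time stands still between calls to the robot, and variables do not carry over. Pictures are saved under pics/ and viewed, at most 10 in all, crops included, and the job is handed in when it is done.

Besides the shell and the picture viewer there is one more tool, called as name(argument=value, ...), one argument or row to a line, values as JSON. jog_arm: Moves the arm, as the interface text tells. Its arguments: {"type":"object","properties":{"targets":{"type":"array"},"force":{"type":"number"}},"required":["targets"]}

```bash
mkdir -p pics; ls; python3 - <<'E'
from station import *
import cv2,json,pickle
print(observe(),tcp_to_tips)
d={}
for n in("top","scene"):
    c=capture(n);d[n]=c;cv2.imwrite(f"pics/{n}0.png",c["color"])
    print(n,c["vertical_fov"],c["cx"],c["cy"],c["R"],c["t"])
pickle.dump(d,open("c0.pkl","wb"))
E
```

```text
pics
{'clock': 0.0, 'qpos': array([ 1.37822122,  0.50183057, -0.42677716,  1.55144903,  0.22080927,
        1.13831569, -0.21027367]), 'qd': array([ 2.11661319e-04,  9.74282424e-04,  1.03197781e-03,  1.05418927e-03,
       -2.72142829e-04,  4.15398920e-05,  3.51382100e-04]), 'joint_efforts': array([ 6.26174933e-04, -5.69512475e+01, -5.81649318e+00, -2.80934680e+01,
        1.04087059e-02,  1.20426391e-02, -2.08968970e-05]), 'tool_pos': array([ 0.28576005, -0.58308168,  0.24926932]), 'tcp_rot': array([ 9.74137155e-01,  2.25955434e-01, -1.98412256e-04, -9.52233136e-04]), 'force': array([ 0.03077576, -0.2218302 , -0.29948094]), 'torque': array([-0.03626112, -0.01705593, -0.0028485 ]), 'gripper_force': 0.0, 'finger_gap': 0.9999513467380736} 0.019
top 42.592207860265006 287.21257247274997 211.7794315144693 [[ 0.0070008  -0.99968004  0.02430639]
 [-0.99096391 -0.01019156 -0.13374099]
 [ 0.13394592 -0.02315046 -0.9907182 ]] [-0.02372235  0.5168283   1.23453374]
scene 48.69578365792493 275.9528824733882 216.62255174929882 [[-0.75485865  0.6557784  -0.01196266]
 [ 0.57264683  0.65005498 -0.49950389]
 [-0.31978747 -0.38390521 -0.86622905]] [ 0.39694937 -0.30463001  1.47048563]
```

View pics/top0.png

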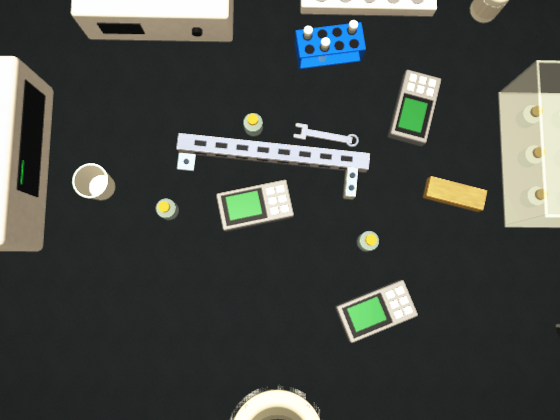

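View pics/scene0.png

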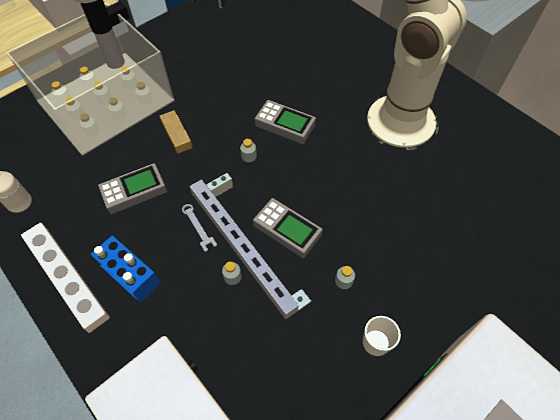

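The top view shows the target meter (leftmost) at about (255,205). The strut runs (178,143) to (369,161), the stop with two bolts is at (350,181) on the -y end, and the flat plate is at (187,161). Next I'll zoom in to read the corners.

```bash
python3 - <<'E'
import cv2
c=cv2.imread("pics/top0.png")[125:255,150:390]
c=cv2.resize(c,None,fx=3.3333333,fy=3.3333333,interpolation=cv2.INTER_CUBIC)
for i in range(0,240,20): cv2.putText(c,str(150+i),(int(i*3.333),8),0,.3,(0,255,255));cv2.line(c,(int(i*3.333),10),(int(i*3.333),14),(0,255,255))
for i in range(0,130,10): cv2.putText(c,str(125+i),(0,int(i*3.333)+4),0,.3,(0,255,255))
cv2.imwrite("pics/crop0.png",c)
E
```

```text
(no output)
```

View pics/crop0.png

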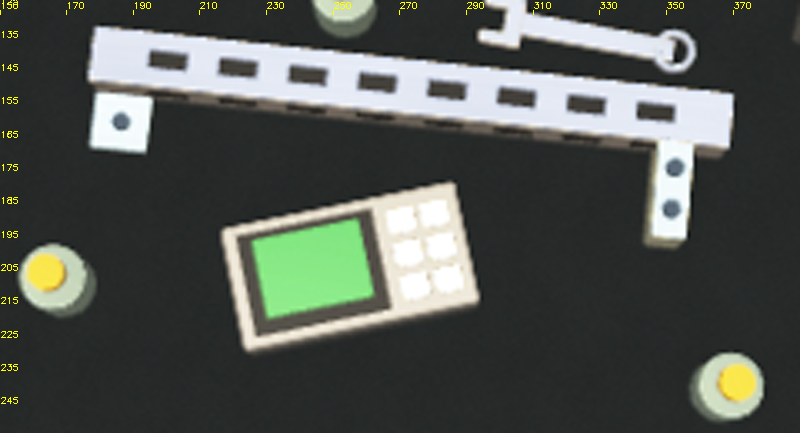

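```bash
cat > h.py <<'E'
import numpy as np
from scipy.optimize import least_squares
def ray(c,u,v,z):
    f=210/np.tan(np.radians(c["vertical_fov"]/2)); R,t=np.array(c["R"]),np.array(c["t"])
    d=R.T@np.array([(u-c["cx"])/f,(v-c["cy"])/f,1]); o=-R.T@t
    return o+d*(z-o[2])/d[2]
def rect(P,sx,sy):
    "fit pose x,y,yaw; corners order ++,+-,--,-+"
    L=np.array([[1,1],[1,-1],[-1,-1],[-1,1]])*[sx/2,sy/2]; P=np.array(P)[:,:2]
    def g(p):
        c,s=np.cos(p[2]),np.sin(p[2]); return (L@np.array([[c,s],[-s,c]])+p[:2]-P).ravel()
    r=least_squares(g,[*P.mean(0),0]); return r.x,np.abs(r.fun).max()
E
python3 - <<'E'
import pickle;from h import *
c=pickle.load(open("c0.pkl","rb"))["top"]
q=lambda L,z:[ray(c,149.65+x/3.3333,124.65+y/3.3333,z) for x,y in L]
np.set_printoptions(precision=4,suppress=True)
S,e=rect(q([(95,27),(733,94),(729,150),(90,83)],.041),.04,.46);print("strut",S,e)
M,e1=rect(q([(222,229),(455,183),(479,302),(247,350)],.038),.09,.17);print("meter",M,e1)
T,e2=rect(q([(657,141),(693,144),(686,240),(647,237)],.045),.07,.025);print("stop",T,e2)
print("plate",rect(q([(96,92),(153,96),(148,152),(90,148)],.004),.04,.04))
for n,p in(("va",(45,272)),("vb",(737,382))):print(n,q([p],.068))
a=S[2];R=np.array([[np.cos(a),np.sin(a)],[-np.sin(a),np.cos(a)]])
for n,X in(("meter",M),("stop",T)):print(n,"in strut",R@(X[:2]-S[:2]),X[2]-a)
for n,p in(("va",(45,272)),("vb",(737,382))):print(n,R@(q([p],.068)[0][:2]-S[:2]))
E
```

```text
strut [ 0.6613  0.0149 -0.0939] 0.001685658931302958
meter [0.5335 0.0568 0.2129] 0.00214752339985827
stop [ 0.5888 -0.169  -0.0926] 0.0014472188991174473
plate (array([ 0.6428,  0.2269, -0.061 ]), np.float64(0.001234925233036116))
va [array([0.5224, 0.2652, 0.068 ])]
vb [array([ 0.4511, -0.2101,  0.068 ])]
meter in strut [-0.1312  0.0297] 0.30672919076841215
stop in strut [-0.055  -0.1899] 0.0012336645467280194
va [-0.1618  0.2361]
vb [-0.1882 -0.2437]
```

jog_arm(
  targets=[
    {"yaw":0.11},
    {"yaw":0.11},
    {"yaw":0.11},
    {"yaw":0.11},
    {"yaw":0.11},
    {"dy":-0.02},
    {"dy":-0.035},
    {"dy":-0.035},
    {"dy":-0.035},
    {"dy":-0.035},
  ],
)

```text
invalid input
```

```bash
cat > st.py <<'E'
from station import *;import numpy as np
from scipy.spatial.transform import Rotation as Ro
S=np.array([.6613,.0149]);a=-.0935
o=observe();R=np.array([[np.cos(a),np.sin(a)],[-np.sin(a),np.cos(a)]])
x=Ro.from_quat(o["tcp_rot"]).as_matrix()[:,0]
print("t",round(o["clock"],2),"strut xy",(R@(o["tool_pos"][:2]-S)).round(4),"z",o["tool_pos"][2].round(4),"head err",round(float(np.arctan2(x[1],x[0])-a),4),"F strut",(R@o["force"][:2]).round(1),o["force"][2].round(1),"q",o["qpos"].round(2))
E
python3 st.py
```

```text
t 0.1 strut xy [-0.318  -0.6305] z 0.2494 head err 0.5494 F strut [-0.1  0.3] -0.5 q [ 1.38  0.5  -0.43  1.55  0.22  1.14 -0.21]
```

jog_arm(
  targets=[
    {"fingers":0.085,"dx":0,"dy":0,"dz":0,"yaw":0.11},
    {"fingers":0.085,"dx":0,"dy":0,"dz":0,"yaw":0.11},
    {"fingers":0.085,"dx":0,"dy":0,"dz":0,"yaw":0.11},
    {"fingers":0.085,"dx":0,"dy":0,"dz":0,"yaw":0.11},
    {"fingers":0.085,"dx":0,"dy":0,"dz":0,"yaw":0.11},
    {"fingers":0.085,"dx":0,"dy":-0.02,"dz":0,"yaw":0},
    {"fingers":0.085,"dx":0,"dy":-0.035,"dz":0,"yaw":0},
    {"fingers":0.085,"dx":0,"dy":-0.035,"dz":0,"yaw":0},
    {"fingers":0.085,"dx":0,"dy":-0.035,"dz":0,"yaw":0},
    {"fingers":0.085,"dx":0,"dy":-0.035,"dz":0,"yaw":0},
  ],
)

```text
clock: 0.93
tool_pos: [0.3009, -0.4224, 0.2497]
tcp_rot: [0.999, -0.047, -0.0, -0.0]
force: [0.2, 0.6, 0.0]
finger_gap: 0.995
gripper_force: 0.0
```

```bash
python3 st.py
```

```text
t 0.93 strut xy [-0.318  -0.4691] z 0.2497 head err -0.0009 F strut [0.2 0.6] 0.0 q [ 1.23  0.26 -0.38  1.88  0.11  1.03 -0.87]
```

jog_arm(
  targets=[
    {"fingers":0.085,"dx":0.0075,"dy":-0.035,"dz":0,"yaw":0},
    {"fingers":0.085,"dx":0.0075,"dy":-0.035,"dz":0,"yaw":0},
    {"fingers":0.085,"dx":0.0075,"dy":-0.035,"dz":0,"yaw":0},
    {"fingers":0.085,"dx":0.0075,"dy":-0.035,"dz":0,"yaw":0},
    {"fingers":0.085,"dx":0.0075,"dy":-0.035,"dz":0,"yaw":0},
    {"fingers":0.085,"dx":0.0075,"dy":-0.035,"dz":0,"yaw":0},
    {"fingers":0.085,"dx":0.0075,"dy":-0.035,"dz":0,"yaw":0},
    {"fingers":0.085,"dx":0.0075,"dy":-0.035,"dz":0,"yaw":0},
    {"fingers":0.085,"dx":0.0075,"dy":-0.035,"dz":0,"yaw":0},
    {"fingers":0.085,"dx":0.0075,"dy":-0.035,"dz":0,"yaw":0},
  ],
)

```text
clock: 1.77
tool_pos: [0.4086, -0.0813, 0.2503]
tcp_rot: [0.999, -0.047, -0.0, 0.0]
force: [1.6, -0.6, -0.4]
finger_gap: 0.994
gripper_force: 0.0
```

```bash
python3 st.py
```

```text
t 1.77 strut xy [-0.2426 -0.1193] z 0.2503 head err -0.0009 F strut [ 1.6 -0.4] -0.4 q [ 0.8   0.08 -0.69  2.09  0.06  0.99 -1.59]
```

jog_arm(
  targets=[
    {"fingers":0.085,"dx":0,"dy":-0.03,"dz":0,"yaw":0},
    {"fingers":0.085,"dx":0,"dy":-0.03,"dz":0,"yaw":0},
    {"fingers":0.085,"dx":0,"dy":-0.03,"dz":0,"yaw":0},
    {"fingers":0.085,"dx":0,"dy":-0.03,"dz":0,"yaw":0},
    {"fingers":0.085,"dx":0,"dy":-0.03,"dz":0,"yaw":0},
    {"fingers":0.085,"dx":0,"dy":0,"dz":0.035,"yaw":0},
    {"fingers":0.085,"dx":0,"dy":0,"dz":0.035,"yaw":0},
    {"fingers":0.085,"dx":0,"dy":0,"dz":0.035,"yaw":0},
    {"fingers":0.085,"dx":0,"dy":0,"dz":0.035,"yaw":0},
    {"fingers":0.085,"dx":0,"dy":0,"dz":0.03,"yaw":0},
  ],
)

```text
clock: 2.6
tool_pos: [0.4218, 0.0664, 0.0781]
tcp_rot: [0.999, -0.047, -0.001, -0.0]
force: [0.5, -0.8, 0.1]
finger_gap: 0.994
gripper_force: 0.0
```

```bash
python3 st.py
```

```text
t 2.6 strut xy [-0.2432  0.0289] z 0.0781 head err -0.0004 F strut [ 0.6 -0.7] 0.1 q [ 0.36  0.45 -0.67  2.21  0.48  0.63 -2.32]
```

jog_arm(
  targets=[
    {"fingers":0.085,"dx":0,"dy":0,"dz":0.02,"yaw":0},
    {"fingers":0.085,"dx":0,"dy":0,"dz":0.018,"yaw":0},
    {"fingers":0.085,"dx":0,"dy":0,"dz":0.014,"yaw":0},
    {"fingers":0.085,"dx":0,"dy":0,"dz":0,"yaw":0},
  ],
)

```text
clock: 2.93
tool_pos: [0.4207, 0.0662, 0.0259]
tcp_rot: [0.999, -0.047, -0.003, 0.0]
force: [-1.3, 0.7, -0.4]
finger_gap: 0.991
gripper_force: 0.0
```

```bash
python3 st.py
```

```text
t 2.93 strut xy [-0.2444  0.0286] z 0.0259 head err -0.0003 F strut [-1.4  0.6] -0.4 q [ 0.27  0.55 -0.57  2.22  0.6   0.52 -2.43]
```

jog_arm(
  targets=[
    {"fingers":0.085,"dx":0.008,"dy":0,"dz":0,"yaw":0},
    {"fingers":0.085,"dx":0.008,"dy":0,"dz":0,"yaw":0},
    {"fingers":0.085,"dx":0.008,"dy":0,"dz":0,"yaw":0},
    {"fingers":0.085,"dx":0.008,"dy":0,"dz":0,"yaw":0},
    {"fingers":0.085,"dx":0.008,"dy":0,"dz":0,"yaw":0},
    {"fingers":0.085,"dx":0.008,"dy":0,"dz":0,"yaw":0},
    {"fingers":0.085,"dx":0.008,"dy":0,"dz":0,"yaw":0},
    {"fingers":0.085,"dx":0.008,"dy":0,"dz":0,"yaw":0},
    {"fingers":0.085,"dx":0.008,"dy":0,"dz":0,"yaw":0},
    {"fingers":0.085,"dx":0.008,"dy":0,"dz":0,"yaw":0},
  ],
)

```text
clock: 3.77
tool_pos: [0.5031, 0.0593, 0.0283]
tcp_rot: [0.999, -0.047, -0.0, -0.0]
force: [-3.8, 2.5, 2.4]
finger_gap: 0.996
gripper_force: 1.9
```

```bash
python3 st.py; python3 - <<'E'
from station import *;import cv2
c=capture("top")["color"][115:265,140:390];cv2.imwrite("pics/t1.png",cv2.resize(c,None,fx=3,fy=3,interpolation=cv2.INTER_CUBIC))
E
```

```text
t 3.77 strut xy [-0.1617  0.0294] z 0.0283 head err -0.0001 F strut [-4.   2.2] 2.4 q [ 0.3   0.64 -0.57  2.04  0.58  0.63 -2.34]
```

View pics/t1.png

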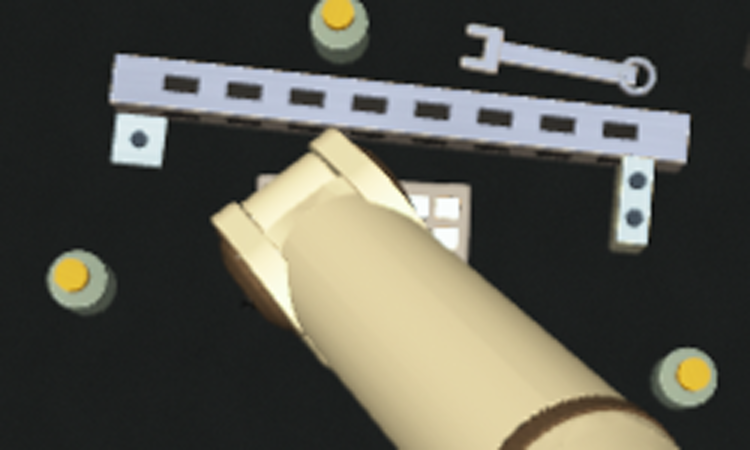

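The meter has nearly squared up: its far edge runs from about (258,175) to (468,185) in the crop. The bystanders haven't moved. I'll keep pushing towards the strut.

jog_arm(
  targets=[
    {"fingers":0.085,"dx":0.006,"dy":0,"dz":0,"yaw":0},
    {"fingers":0.085,"dx":0.006,"dy":0,"dz":0,"yaw":0},
    {"fingers":0.085,"dx":0.006,"dy":0,"dz":0,"yaw":0},
    {"fingers":0.085,"dx":0.005,"dy":0,"dz":0,"yaw":0},
    {"fingers":0.085,"dx":0.005,"dy":0,"dz":0,"yaw":0},
    {"fingers":0.085,"dx":0.004,"dy":0,"dz":0,"yaw":0},
    {"fingers":0.085,"dx":0.003,"dy":0,"dz":0,"yaw":0},
    {"fingers":0.085,"dx":0.002,"dy":0,"dz":0,"yaw":0},
  ],
)

```text
clock: 4.48
tool_pos: [0.5385, 0.0546, 0.028]
tcp_rot: [0.999, -0.048, -0.001, 0.001]
force: [-7.0, 0.8, 6.2]
finger_gap: 0.996
gripper_force: 3.4
```

```bash
python3 st.py
```

```text
t 4.48 strut xy [-0.1259  0.028 ] z 0.028 head err -0.0019 F strut [-7.1  0.2] 6.2 q [ 0.3   0.68 -0.57  1.95  0.58  0.68 -2.3 ]
```

jog_arm(
  targets=[
    {"fingers":0.085,"dx":0.002,"dy":0,"dz":0,"yaw":0},
    {"fingers":0.085,"dx":0.002,"dy":0,"dz":0,"yaw":0},
    {"fingers":0.085,"dx":0.001,"dy":0,"dz":0,"yaw":0},
  ],
)

```text
clock: 4.73
tool_pos: [0.5433, 0.0541, 0.028]
tcp_rot: [0.999, -0.048, -0.001, 0.001]
force: [-6.1, 0.2, 3.3]
finger_gap: 0.996
gripper_force: 2.8
```

```bash
python3 st.py
```

```text
t 4.73 strut xy [-0.1212  0.028 ] z 0.028 head err -0.0017 F strut [-6.1 -0.4] 3.3 q [ 0.3   0.69 -0.57  1.94  0.58  0.69 -2.29]
```

jog_arm(
  targets=[
    {"fingers":0.085,"dx":0.002,"dy":0,"dz":0,"yaw":0},
    {"fingers":0.085,"dx":0.001,"dy":0,"dz":0,"yaw":0},
    {"fingers":0.085,"dx":0.001,"dy":0,"dz":0,"yaw":0},
  ],
)

```text
clock: 4.98
tool_pos: [0.5449, 0.0539, 0.0277]
tcp_rot: [0.999, -0.047, -0.003, 0.001]
force: [-13.4, 2.2, 9.6]
finger_gap: 0.994
gripper_force: 6.7
```

```bash
python3 st.py
```

```text
t 4.98 strut xy [-0.1196  0.028 ] z 0.0277 head err -0.0012 F strut [-13.6   0.9] 9.6 q [ 0.3   0.69 -0.57  1.93  0.57  0.69 -2.29]
```

jog_arm(
  targets=[
    {"fingers":0.085,"dx":-0.01,"dy":0,"dz":0,"yaw":0},
    {"fingers":0.085,"dx":-0.02,"dy":0,"dz":0,"yaw":0},
    {"fingers":0.085,"dx":-0.01,"dy":0,"dz":-0.02,"yaw":0},
    {"fingers":0.085,"dx":0,"dy":0,"dz":-0.04,"yaw":0},
    {"fingers":0.085,"dx":0,"dy":0,"dz":-0.04,"yaw":0},
    {"fingers":0.04,"dx":0,"dy":0,"dz":-0.03,"yaw":0},
    {"fingers":0.04,"dx":0.02,"dy":-0.035,"dz":0,"yaw":0},
    {"fingers":0.04,"dx":0.02,"dy":-0.035,"dz":0,"yaw":0},
    {"fingers":0.04,"dx":0.02,"dy":-0.035,"dz":0,"yaw":0},
    {"fingers":0.04,"dx":0.02,"dy":-0.035,"dz":0,"yaw":0},
  ],
)

```text
clock: 5.82
tool_pos: [0.6038, 0.1899, 0.1592]
tcp_rot: [0.999, -0.049, 0.002, 0.0]
force: [0.8, -0.0, 0.5]
finger_gap: 0.469
gripper_force: 0.0
```

jog_arm(
  targets=[
    {"fingers":0.04,"dx":0.012,"dy":-0.02,"dz":0,"yaw":0},
    {"fingers":0.04,"dx":0,"dy":0,"dz":0,"yaw":-0.12},
    {"fingers":0.04,"dx":0,"dy":0,"dz":0,"yaw":-0.12},
    {"fingers":0.04,"dx":0,"dy":0,"dz":0,"yaw":-0.12},
    {"fingers":0.04,"dx":0,"dy":0,"dz":0,"yaw":-0.12},
    {"fingers":0.04,"dx":0,"dy":0,"dz":0,"yaw":-0.12},
    {"fingers":0.04,"dx":0,"dy":0,"dz":0,"yaw":-0.12},
    {"fingers":0.04,"dx":0,"dy":0,"dz":0,"yaw":-0.12},
    {"fingers":0.04,"dx":0,"dy":0,"dz":0,"yaw":-0.12},
    {"fingers":0.04,"dx":0,"dy":0,"dz":0,"yaw":-0.12},
  ],
)

```text
clock: 6.65
tool_pos: [0.6163, 0.208, 0.1584]
tcp_rot: [0.88, 0.475, 0.001, 0.001]
force: [-0.5, 0.0, 0.0]
finger_gap: 0.469
gripper_force: 0.0
```

jog_arm(
  targets=[
    {"fingers":0.04,"dx":0,"dy":0,"dz":0,"yaw":-0.12},
    {"fingers":0.04,"dx":0,"dy":0,"dz":0,"yaw":-0.12},
    {"fingers":0.04,"dx":0,"dy":0,"dz":0,"yaw":-0.12},
    {"fingers":0.04,"dx":0,"dy":0,"dz":0,"yaw":-0.12},
    {"fingers":0.04,"dx":0,"dy":0,"dz":0,"yaw":-0.01},
  ],
)

```text
clock: 7.07
tool_pos: [0.6162, 0.2079, 0.158]
tcp_rot: [0.739, 0.674, 0.0, 0.0]
force: [-0.1, -0.8, -0.1]
finger_gap: 0.468
gripper_force: 0.0
```

```bash
python3 st.py; python3 - <<'E'
from station import *;import cv2
c=capture("top")["color"][115:265,140:390];cv2.imwrite("pics/t2.png",cv2.resize(c,None,fx=3,fy=3,interpolation=cv2.INTER_CUBIC))
E
```

```text
t 7.07 strut xy [-0.063  0.188] z 0.158 head err 1.5718 F strut [ 0.  -0.8] -0.1 q [ 0.3   0.8  -1.02  1.61  0.73  1.15 -0.99]
```

View pics/t2.png

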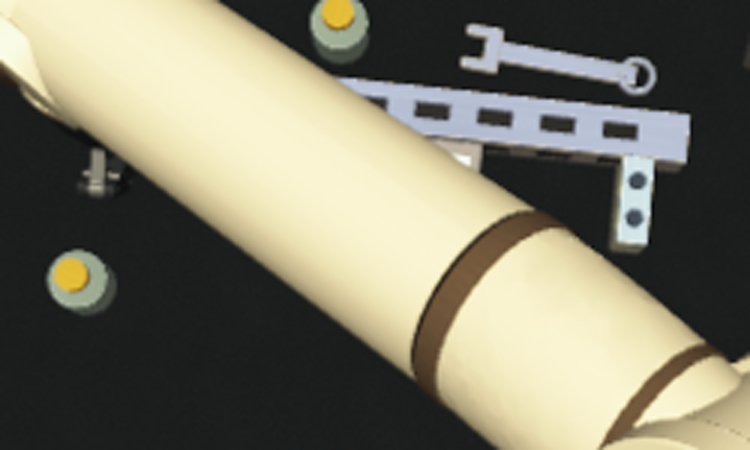

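The hand is over the plate side. The meter's -y end corner shows at crop (481,145), lying against the strut.

```bash
python3 - <<'E'
import pickle;from h import *
c=pickle.load(open("c0.pkl","rb"))["top"];a=-.0935
R=np.array([[np.cos(a),np.sin(a)],[-np.sin(a),np.cos(a)]])
print(R@(ray(c,140+481/3-.33,115+145/3-.33,.038)[:2]-[.6613,.0149]))
E
python3 - <<'E'
from station import *;import cv2
c=capture("scene")["color"][130:350,150:430];cv2.imwrite("pics/s2.png",cv2.resize(c,None,fx=2.7,fy=2.7,interpolation=cv2.INTER_CUBIC))
E
```

```text
[-0.02109928 -0.06599356]
```

View pics/s2.png

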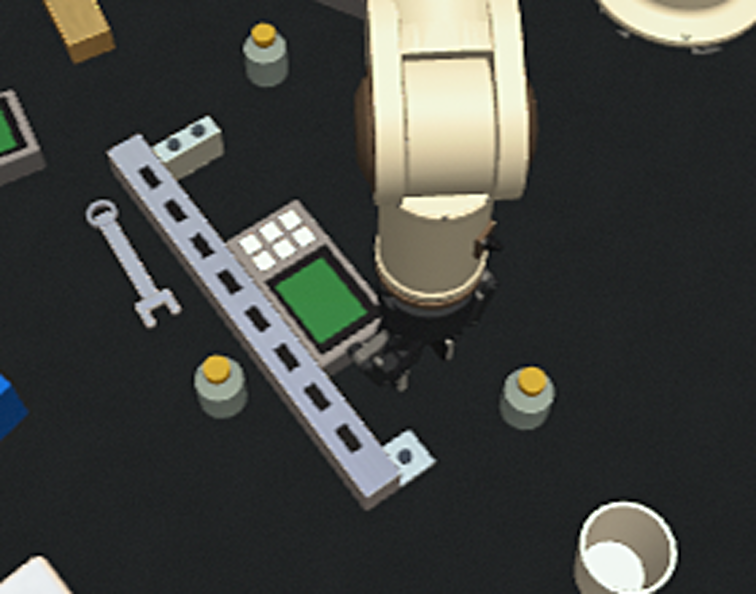

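The meter is flush on the strut, its near end is at strut y≈0.104, and it needs about 0.111 m more to reach the stop. I'll lower the hand just beyond that end.

jog_arm(
  targets=[
    {"fingers":0.04,"dx":-0.02,"dy":-0.003,"dz":0,"yaw":0},
    {"fingers":0.04,"dx":-0.022,"dy":0,"dz":0,"yaw":0},
    {"fingers":0.04,"dx":0,"dy":0,"dz":0.03,"yaw":0},
    {"fingers":0.04,"dx":0,"dy":0,"dz":0.03,"yaw":0},
    {"fingers":0.04,"dx":0,"dy":0,"dz":0.03,"yaw":0},
    {"fingers":0.04,"dx":0,"dy":0,"dz":0.02,"yaw":0},
    {"fingers":0.04,"dx":0,"dy":0,"dz":0.015,"yaw":0},
    {"fingers":0.04,"dx":0,"dy":0,"dz":0.005,"yaw":0},
    {"fingers":0.04,"dx":0,"dy":0,"dz":0,"yaw":0},
  ],
)

```text
clock: 7.92
tool_pos: [0.6077, 0.1673, 0.0273]
tcp_rot: [0.74, 0.672, -0.001, -0.0]
force: [0.4, -0.8, -0.5]
finger_gap: 0.464
gripper_force: 0.0
```

```bash
python3 st.py
```

```text
t 7.92 strut xy [-0.0676  0.1467] z 0.0273 head err 1.568 F strut [ 0.5 -0.8] -0.5 q [ 0.3   0.93 -0.89  1.72  0.88  0.95 -1.05]
```

jog_arm(
  targets=[
    {"fingers":0.04,"dx":-0.01,"dy":0,"dz":0,"yaw":0},
    {"fingers":0.04,"dx":-0.01,"dy":0,"dz":0,"yaw":0},
    {"fingers":0.04,"dx":-0.008,"dy":0,"dz":0,"yaw":0},
    {"fingers":0.04,"dx":-0.008,"dy":0,"dz":0,"yaw":0},
    {"fingers":0.04,"dx":-0.008,"dy":0,"dz":0,"yaw":0},
    {"fingers":0.04,"dx":-0.008,"dy":0,"dz":0,"yaw":0},
    {"fingers":0.04,"dx":-0.008,"dy":0,"dz":0,"yaw":0},
    {"fingers":0.04,"dx":-0.008,"dy":0,"dz":0,"yaw":0},
    {"fingers":0.04,"dx":-0.008,"dy":0,"dz":0,"yaw":0},
    {"fingers":0.04,"dx":-0.008,"dy":0,"dz":0,"yaw":0},
  ],
)

```text
clock: 8.75
tool_pos: [0.6008, 0.0852, 0.0295]
tcp_rot: [0.739, 0.673, 0.002, -0.0]
force: [-0.1, 5.5, 3.2]
finger_gap: 0.469
gripper_force: 2.8
```

```bash
python3 st.py
```

```text
t 8.75 strut xy [-0.0668  0.0643] z 0.0295 head err 1.5705 F strut [-0.6  5.4] 3.2 q [ 0.45  0.9  -0.9   1.78  0.88  0.92 -0.94]
```

jog_arm(
  targets=[
    {"fingers":0.04,"dx":-0.008,"dy":0,"dz":0,"yaw":0},
    {"fingers":0.04,"dx":-0.008,"dy":0,"dz":0,"yaw":0},
    {"fingers":0.04,"dx":-0.008,"dy":0,"dz":0,"yaw":0},
    {"fingers":0.04,"dx":-0.008,"dy":0,"dz":0,"yaw":0},
    {"fingers":0.04,"dx":-0.008,"dy":0,"dz":0,"yaw":0},
    {"fingers":0.04,"dx":-0.006,"dy":0,"dz":0,"yaw":0},
    {"fingers":0.04,"dx":-0.004,"dy":0,"dz":0,"yaw":0},
    {"fingers":0.04,"dx":-0.003,"dy":0,"dz":0,"yaw":0},
    {"fingers":0.04,"dx":-0.002,"dy":0,"dz":0,"yaw":0},
  ],
)

```text
clock: 9.5
tool_pos: [0.5957, 0.0303, 0.0294]
tcp_rot: [0.74, 0.673, 0.002, -0.0]
force: [0.3, 6.2, 3.0]
finger_gap: 0.472
gripper_force: 2.9
```

```bash
python3 st.py
```

```text
t 9.5 strut xy [-0.0668  0.0092] z 0.0294 head err 1.5701 F strut [-0.3  6.2] 3.0 q [ 0.55  0.89 -0.9   1.81  0.88  0.91 -0.86]
```

jog_arm(
  targets=[
    {"fingers":0.04,"dx":-0.002,"dy":0,"dz":0,"yaw":0},
    {"fingers":0.04,"dx":-0.002,"dy":0,"dz":0,"yaw":0},
    {"fingers":0.04,"dx":-0.002,"dy":0,"dz":0,"yaw":0},
    {"fingers":0.04,"dx":-0.001,"dy":0,"dz":0,"yaw":0},
  ],
)

```text
clock: 9.83
tool_pos: [0.595, 0.0237, 0.0294]
tcp_rot: [0.74, 0.673, 0.002, -0.0]
force: [1.1, 5.0, 4.2]
finger_gap: 0.467
gripper_force: 2.9
```

```bash
python3 st.py
```

```text
t 9.83 strut xy [-0.0669  0.0025] z 0.0294 head err 1.5704 F strut [0.7 5. ] 4.2 q [ 0.56  0.89 -0.9   1.81  0.88  0.9  -0.85]
```

jog_arm(
  targets=[
    {"fingers":0.04,"dx":-0.002,"dy":0,"dz":0,"yaw":0},
    {"fingers":0.04,"dx":-0.001,"dy":0,"dz":0,"yaw":0},
    {"fingers":0.04,"dx":-0.001,"dy":0,"dz":0,"yaw":0},
  ],
)

```text
clock: 10.08
tool_pos: [0.5948, 0.0226, 0.0295]
tcp_rot: [0.739, 0.674, 0.004, -0.002]
force: [3.3, 11.8, 0.0]
finger_gap: 0.473
gripper_force: 6.4
```

```bash
python3 st.py
```

```text
t 10.08 strut xy [-0.0669  0.0014] z 0.0295 head err 1.5718 F strut [ 2.1 12. ] 0.0 q [ 0.57  0.89 -0.91  1.81  0.88  0.9  -0.84]
```

jog_arm(
  targets=[
    {"fingers":0.04,"dx":-0.0015,"dy":0,"dz":0,"yaw":0},
    {"fingers":0.04,"dx":0,"dy":0,"dz":0,"yaw":0},
    {"fingers":0.04,"dx":0.01,"dy":0,"dz":0,"yaw":0},
    {"fingers":0.04,"dx":0.02,"dy":0,"dz":0,"yaw":0},
    {"fingers":0.04,"dx":0.01,"dy":0,"dz":-0.02,"yaw":0},
    {"fingers":0.04,"dx":0,"dy":0,"dz":-0.04,"yaw":0},
    {"fingers":0.04,"dx":0,"dy":0,"dz":-0.04,"yaw":0},
    {"fingers":0.04,"dx":0,"dy":0,"dz":-0.03,"yaw":0},
    {"fingers":0.085,"dx":0,"dy":-0.03,"dz":0,"yaw":0.11},
    {"fingers":0.085,"dx":0,"dy":-0.03,"dz":0,"yaw":0.11},
  ],
)

```text
clock: 10.92
tool_pos: [0.5399, 0.0638, 0.1602]
tcp_rot: [0.812, 0.584, 0.001, 0.001]
force: [-0.8, 0.6, -0.5]
finger_gap: 0.735
gripper_force: 0.0
```

jog_arm(
  targets=[
    {"fingers":0.085,"dx":0,"dy":0,"dz":0,"yaw":0.12},
    {"fingers":0.085,"dx":0,"dy":0,"dz":0,"yaw":0.12},
    {"fingers":0.085,"dx":0,"dy":0,"dz":0,"yaw":0.12},
    {"fingers":0.085,"dx":0,"dy":0,"dz":0,"yaw":0.12},
    {"fingers":0.085,"dx":0,"dy":0,"dz":0,"yaw":0.12},
    {"fingers":0.085,"dx":0,"dy":0,"dz":0,"yaw":0.12},
    {"fingers":0.085,"dx":0,"dy":0,"dz":0,"yaw":0.12},
    {"fingers":0.085,"dx":0,"dy":0,"dz":0,"yaw":0.12},
    {"fingers":0.085,"dx":0,"dy":0,"dz":0,"yaw":0.12},
    {"fingers":0.085,"dx":0,"dy":0,"dz":0,"yaw":0.12},
  ],
)

```text
clock: 11.75
tool_pos: [0.5379, 0.0638, 0.1582]
tcp_rot: [1.0, 0.024, -0.001, 0.001]
force: [0.0, -0.3, 0.5]
finger_gap: 0.993
gripper_force: 0.0
```

```bash
python3 st.py; python3 - <<'E'
from station import *;import cv2
c=capture("scene")["color"][130:350,150:430];cv2.imwrite("pics/s3.png",cv2.resize(c,None,fx=2.7,fy=2.7,interpolation=cv2.INTER_CUBIC))
E
```

```text
t 11.75 strut xy [-0.1274  0.0372] z 0.1582 head err 0.1421 F strut [ 0.1 -0.3] 0.5 q [ 0.44  0.51 -0.78  1.9   0.44  0.92 -2.07]
```

View pics/s3.png

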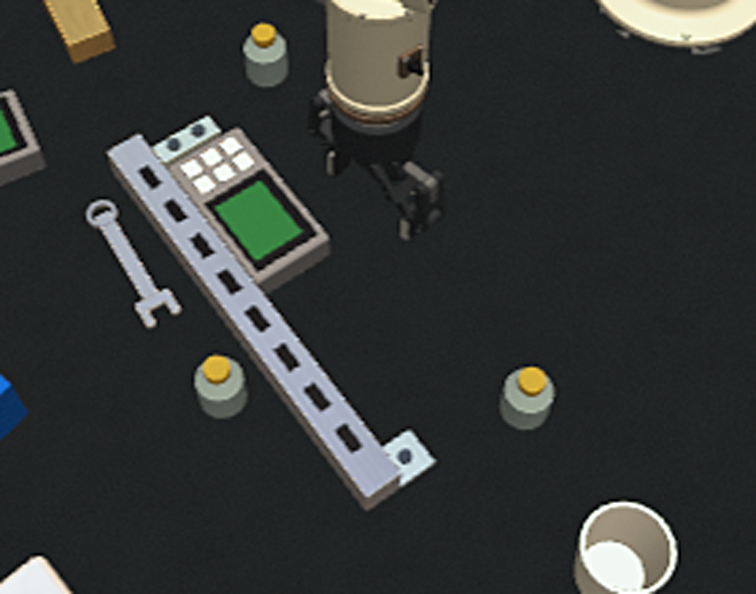

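The meter sits against the strut with its end at the stop, and the bystanders haven't moved. I'll add a gentle seating push from the robot's side.

jog_arm(
  targets=[
    {"fingers":0.085,"dx":0,"dy":0,"dz":0,"yaw":0.071},
    {"fingers":0.085,"dx":0,"dy":0,"dz":0,"yaw":0.071},
    {"fingers":0.085,"dx":-0.01,"dy":0.03,"dz":0,"yaw":0},
    {"fingers":0.085,"dx":-0.01,"dy":0.03,"dz":0,"yaw":0},
    {"fingers":0.085,"dx":-0.01,"dy":0.03,"dz":0,"yaw":0},
    {"fingers":0.085,"dx":-0.005,"dy":0.037,"dz":0,"yaw":0},
    {"fingers":0.085,"dx":0,"dy":0,"dz":0.035,"yaw":0},
    {"fingers":0.085,"dx":0,"dy":0,"dz":0.035,"yaw":0},
    {"fingers":0.085,"dx":0,"dy":0,"dz":0.035,"yaw":0},
    {"fingers":0.085,"dx":0,"dy":0,"dz":0.02,"yaw":0},
  ],
)

```text
clock: 12.63
tool_pos: [0.49, -0.0599, 0.0304]
tcp_rot: [0.999, -0.043, -0.002, 0.0]
force: [0.1, 0.6, 0.3]
finger_gap: 0.995
gripper_force: 0.0
```

jog_arm(
  targets=[
    {"fingers":0.085,"dx":0,"dy":0,"dz":0.005,"yaw":0},
    {"fingers":0.085,"dx":0.01,"dy":0,"dz":0,"yaw":0},
    {"fingers":0.085,"dx":0.01,"dy":0,"dz":0,"yaw":0},
  ],
)

```text
clock: 12.88
tool_pos: [0.5134, -0.0601, 0.0291]
tcp_rot: [0.999, -0.042, 0.0, 0.0]
force: [0.5, 1.0, 1.1]
finger_gap: 1.002
gripper_force: 0.0
```

```bash
python3 st.py
```

```text
t 12.88 strut xy [-0.1402 -0.0884] z 0.0291 head err 0.0088 F strut [0.4 1. ] 1.1 q [ 0.54  0.65 -0.59  2.01  0.59  0.65 -2.1 ]
```

jog_arm(
  targets=[
    {"fingers":0.085,"dx":0.006,"dy":0,"dz":0,"yaw":0.009},
    {"fingers":0.085,"dx":0.006,"dy":0,"dz":0,"yaw":0},
    {"fingers":0.085,"dx":0.004,"dy":0,"dz":0,"yaw":0},
    {"fingers":0.085,"dx":0.002,"dy":0,"dz":0,"yaw":0},
    {"fingers":0.085,"dx":0.002,"dy":0,"dz":0,"yaw":0},
    {"fingers":0.085,"dx":0.001,"dy":0,"dz":0,"yaw":0},
  ],
)

```text
clock: 13.38
tool_pos: [0.5331, -0.0618, 0.0285]
tcp_rot: [0.999, -0.047, -0.0, 0.0]
force: [-1.8, -0.3, 1.8]
finger_gap: 0.997
gripper_force: 1.2
```

```bash
python3 st.py
```

```text
t 13.38 strut xy [-0.1205 -0.0884] z 0.0285 head err -0.0014 F strut [-1.7 -0.5] 1.8 q [ 0.53  0.68 -0.58  1.96  0.59  0.67 -2.09]
```

jog_arm(
  targets=[
    {"fingers":0.085,"dx":0.002,"dy":0,"dz":0,"yaw":0},
    {"fingers":0.085,"dx":0.001,"dy":0,"dz":0,"yaw":0},
    {"fingers":0.085,"dx":0.001,"dy":0,"dz":0,"yaw":0},
  ],
)

```text
clock: 13.63
tool_pos: [0.5339, -0.0618, 0.0277]
tcp_rot: [0.999, -0.047, -0.003, 0.0]
force: [-10.4, 1.9, 8.5]
finger_gap: 0.998
gripper_force: 5.1
```

```bash
python3 st.py
```

```text
t 13.63 strut xy [-0.1197 -0.0883] z 0.0277 head err -0.0013 F strut [-10.6   0.9] 8.5 q [ 0.53  0.68 -0.58  1.96  0.59  0.68 -2.09]
```

jog_arm(
  targets=[
    {"fingers":0.085,"dx":-0.01,"dy":0,"dz":0,"yaw":0},
    {"fingers":0.085,"dx":-0.02,"dy":0,"dz":0,"yaw":0},
    {"fingers":0.085,"dx":-0.01,"dy":0,"dz":-0.02,"yaw":0},
    {"fingers":0.085,"dx":0,"dy":0,"dz":-0.04,"yaw":0},
    {"fingers":0.085,"dx":0,"dy":0,"dz":-0.04,"yaw":0},
    {"fingers":0.085,"dx":0,"dy":0,"dz":-0.04,"yaw":0},
    {"fingers":0.085,"dx":0,"dy":0,"dz":-0.04,"yaw":0},
    {"fingers":0.085,"dx":-0.01,"dy":0.03,"dz":-0.02,"yaw":0},
    {"fingers":0.085,"dx":-0.01,"dy":0.035,"dz":0,"yaw":0},
    {"fingers":0.085,"dx":-0.01,"dy":0.035,"dz":0,"yaw":0},
  ],
)

```text
clock: 14.47
tool_pos: [0.4589, -0.1559, 0.2304]
tcp_rot: [0.999, -0.046, 0.002, 0.002]
force: [0.6, -0.4, -0.3]
finger_gap: 0.997
gripper_force: 0.0
```

jog_arm(
  targets=[
    {"fingers":0.085,"dx":-0.01,"dy":0.035,"dz":0,"yaw":0},
    {"fingers":0.085,"dx":-0.01,"dy":0.035,"dz":0,"yaw":0},
    {"fingers":0.085,"dx":-0.01,"dy":0.035,"dz":0,"yaw":0},
    {"fingers":0.085,"dx":0,"dy":0.035,"dz":0,"yaw":0},
    {"fingers":0.085,"dx":0,"dy":0.035,"dz":0,"yaw":0},
    {"fingers":0.085,"dx":0,"dy":0.03,"dz":0,"yaw":0},
    {"fingers":0.085,"dx":0,"dy":0.02,"dz":0,"yaw":0},
    {"fingers":0.085,"dx":0,"dy":0,"dz":0,"yaw":0},
  ],
)

```text
clock: 15.13
tool_pos: [0.4047, -0.3818, 0.2278]
tcp_rot: [0.999, -0.051, 0.0, 0.001]
force: [-0.4, 0.1, 0.7]
finger_gap: 0.991
gripper_force: 0.0
```

```bash
python3 st.py; python3 - <<'E'
from station import *;import cv2
c=capture("top")["color"]
cv2.imwrite("pics/t4full.png",c)
c=c[125:255,150:390];cv2.imwrite("pics/t4.png",cv2.resize(c,None,fx=3.33333,fy=3.33333,interpolation=cv2.INTER_CUBIC))
E
```

```text
t 15.13 strut xy [-0.2185 -0.419 ] z 0.2278 head err -0.0091 F strut [-0.4  0. ] 0.7 q [ 1.24  0.4  -0.67  1.81  0.29  1.03 -1.21]
```

View pics/t4.png

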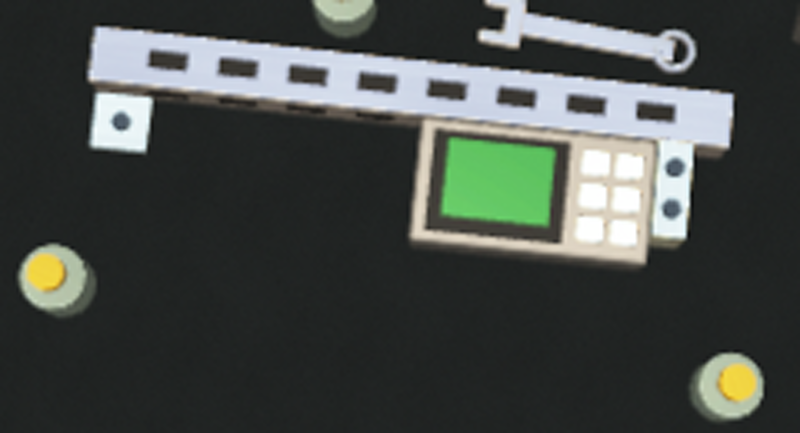

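The meter lies along the strut with its end at the stop, around crop (655,190). The vials and plate are at the same pixels as at the start, and the hand is clear.

```bash
python3 -c "
from station import *
print(finish_job())"
```

```text
the job is handed in; nothing more can be done
None
```

I pushed the meter flush against the strut with its end against the stop, left the vials, cup, carton and wrench alone, moved the hand clear, and handed the job in at about 15 s; no verdict came back.

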